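# Tip the vial tray over onto its docking plate

## Robot

A 6-joint arm with a two-finger parallel gripper is mounted at the origin on the work surface. World frame = base frame: x ahead of the robot, y to its left, z up, the work surface at z = 0. Lengths are in m, angles in degrees, forces in N, time in s.
With the tool pointing down it reaches from about 0.325 to 0.85 m from the base axis. Payload 15.5 kg.
Tool frame: the origin (TCP) lies at the very end of the fingers, on their centre line; the grasp point (between the pads) lies arm.grip_depth behind it (arm.grip_depth is the distance from the TCP to the grasp point, in m); z points along the fingers, y is the direction in which the jaws open and shut (so a half turn about z gives the same grasp; the last joint's range is limited). The gripper opens to 91 mm and grips with 3 to 60 N. Pads are 32 mm wide; open, the fingers measure 118 mm over their backs; the gripper's body (76 mm by 178 mm) begins 60 mm behind the grasp point.
Start: joints at [-82.535, 28.281, 77.091, -0, 74.628, -5.472], TCP at [0.14, -0.609, 0.214] pointing down, gripper open.
Joint ranges: [-166.48, 166.48], [-47.26, 123.95], [12.59, 153.08], [-70.14, 250.14], [6.76, 159.57], [-176.63, 176.63]. Speed limits (degrees/s): [108.29, 108.29, 147.25, 172.46, 172.46, 172.46].

## Interface

Orientations are given as a 3x3 rotation matrix whose columns are the frame's x, y, z axes.
In Python, from rig import arm gives the robot as it stands. Calls block until the motion is done:
- arm.move_to(position, orientation): joint-space move of the TCP to a pose.
- arm.move_l(position, orientation=None, feed=0.15): straight line of the TCP; orientation=None keeps the orientation; feed is the mean speed in m/s.
- arm.move_joints(angles): joint-space move.
- arm.grip(opening): finger opening in m; the grip force is fixed at half the most; returns when the fingers have stopped.
- arm.sleep(seconds).
- arm.solve_ik(position, orientation): joint angles nearest the present ones, or None.
- arm.snapshot(name): name is "scene" or "top" or "wrist"; returns the picture (384x512x3 uint8, red, green, blue); there is no depth.
- arm.get_calibration(name): a dict with "intrinsics" (3x3 intrinsics, pixels), "cam_to_world" (4x4, takes a point from camera to world coordinates). Camera axes: x right, y down, z forward; pixel columns grow to the right and rows downward; lengths in m; the calibration is good to about 2 mm. A picture is of the moment at which its call begins: read the wrist's pose just before it. get_calibration takes no time and is no camera call; for the wrist camera it gives the pose at the moment of the call.
A pose or a line that the arm cannot do raises arm.Unreachable and nothing moves.
- arm.sign_off(): hands the job in, once; it reports no verdict.
Readings, each from a call of its own:
- arm.current_t(): time.
- arm.current_joint_positions(): joint angles.
- arm.current_dq(): joint speeds.
- arm.current_tau(): joint torques, N m.
- arm.current_ee_pos(): TCP position.
- arm.current_tool_rot(): TCP orientation.
- arm.current_force(): force on the tool from outside, world axes, zero at the start.
- arm.current_torque(): the same for the moment, N m.
- arm.current_width(): finger opening in m.
Only numpy, scipy, OpenCV 4.12 (cv2) and the standard library are available. Lean on these libraries where they do the work, as an engineer would, in place of code of your own. Each camera call takes 0.05 s, during which the arm holds its last target.

## Task

The aluminium vial tray lies on the bench with its pockets facing down. Without gripping or lifting it, push it with the fingertips against the front edge of the low docking plate until it tips up on edge and falls over onto the plate with its pockets up, then push it along the plate until it sits squarely against the rail at the back. Leave everything else where it stands.

Things in the scene. Friction and masses are not known exactly. Their poses are not given: they have to be found in the camera images.
- tray: loose bare aluminium tray, about 140 g: slab 88 mm (its x) by 110 (y) by 12 (z); one broad face plain, the other a grid of 4 x 5 square pockets 8 mm deep; sides plain and upright. Starts flat on the bench, pockets down. Origin: centre of the pocket face (on the bench at first, uppermost once turned over); z points to the plain face: up at first, down once turned over
- dock: fixed low grey plate, 120 mm deep (its x) by 200 wide (y), top 8 mm above the bench. Its upright front edge, x = -60 mm, faces the tray; tip against this. Steel rail along the whole back edge, 18 mm above the bench, front face at x = +48 mm. Origin: centre of underside, on the bench; x points from front edge to rail: within 0.3 rad of the robot's left (world +y); z up
- tray_lead (a point): middle of the tray's +x side, at half thickness. This side starts nearest the docking plate, 15 to 65 mm short of its front edge and up to 0.25 rad askew; it stays low, near that edge, while the tray tips
- tray_rear (a point): middle of the tray's -x side (the one to push and raise), at half thickness. This side does not slip on the fingertips: pushed with about 8 N towards the docking plate's front top edge, it can be dragged up and over in an arc about that edge; beyond upright it falls forward by itself once the fingers leave it outwards
- vial_a: bystander: small amber vial with black cap, 16 mm across, 45 mm tall, standing; origin at its foot
- vial_b: bystander: same as vial_a
- vial_c: bystander: same as vial_a, behind the docking plate's rail
- reagent: bystander: amber bottle with blue cap, 70 mm across, 150 mm tall; origin at its foot
- beaker: bystander: glass beaker 68 mm across, 90 mm tall; origin at its foot
- tipbox: bystander: white box with clear lid, 118 x 83 x 64 mm; origin at the centre of its underside
- marker: bystander: marker pen lying on the bench, 135 mm long (its x), 13 mm thick; origin on the bench, 50 mm from the tail end, 85 mm from the cap end
There are look-alikes about, which are no part of the job. Of the things that look like the tray, take the one that is nearest to the robot's base at the start.

How it is judged (in metres and radians):
On the way:
1. the tray is tipped up on edge (more than 55 degrees) with its lower side at the front edge of the docking plate (angle between tray's own z axis and vertical between 0.96 and 2.2 rad and height (world z) of tray_lead below 0.03 m and x of tray_lead in the frame of dock between -0.09 and -0.03 m), for 0.05 s.
At the end, for the whole second after the job is handed in: the tray lies flat on the docking plate, pockets up, at rest, its side within 5 mm of the back rail (at mid-width) and within 0.08 rad of parallel to it, and wholly on the plate sideways (its centre within 46 mm of the plate's middle) (angle between tray's own z axis and vertical above 3.05 rad and height (world z) of tray between 0.017 and 0.023 m and x of tray in the frame of dock between -0.001 and 0.009 m and y of tray in the frame of dock between -0.046 and 0.046 m and angle between the x axis of tray and the x axis of dock, either way round below 0.08 rad and linear speed of tray below 0.02 m/s); the robot touches nothing.
It fails at once if the tray is lifted or carried: its middle over 70 mm above the bench, or its lower side over 45 mm (height (world z) of tray above 0.07 m or height (world z) of each of tray_lead, tray_rear above 0.045 m).
It fails at once if the tray is raised away from the docking plate's front edge: tilted over 30 degrees with its lower side more than about 40 mm from that edge (angle between tray's own z axis and vertical between 0.53 and 2.5 rad and (x of tray_lead in the frame of dock below -0.1 m or x of tray_lead in the frame of dock above -0.02 m)).
It fails at once if a bystander is shifted by more than 20 mm or knocked over (distance of any of vial_a, vial_b, vial_c, reagent, beaker, tipbox, marker from where it was at the start of the episode above 0.02 m or angle between any of vial_a, vial_b, vial_c, reagent, beaker's own z axis and vertical above 0.5 rad).
It also fails if it takes over 64 s, if anything falls off the work surface, if the arm or the gripper's body presses on something with over 40 N, if the wrist force passes 120 N, or if a joint passes its speed limit or range.

## Working session

There is one attempt and no reset: what is moved stays moved. The work goes in short steps, each a Python script; the robot and the scene stay as the last script left them, time stands still between calls to the robot, and variables do not carry over. Pictures are saved under pics/ and viewed, and the job is handed in when it is done.

```bash
ls; mkdir -p pics
python3 - <<'E'
from rig import arm
import cv2
for n in ["scene","top"]:
    im=arm.snapshot(n); cv2.imwrite(f"pics/{n}0.png",cv2.resize(im[:,:,::-1],(800,600),interpolation=cv2.INTER_CUBIC)); cv2.imwrite(f"raw_{n}.png",im[:,:,::-1])
    c=arm.get_calibration(n); print(n,c["intrinsics"].tolist(),c["cam_to_world"].round(4).tolist())
print(arm.current_t(),arm.grip_depth,arm.current_width(),arm.current_tool_rot().round(3).tolist())
E
```

```text
pics
scene [[476.0150137395967, 0.0, 246.06294884475494], [0.0, 476.0150137395967, 192.96824884658702], [0.0, 0.0, 1.0]] [[0.8809, 0.3409, -0.3284, 1.0068], [0.4733, -0.635, 0.6105, -0.7486], [-0.0004, -0.6932, -0.7207, 0.9361], [0.0, 0.0, 0.0, 1.0]]
top [[370.58669445417206, 0.0, 256.5466838812886], [0.0, 370.58669445417206, 193.10395087556904], [0.0, 0.0, 1.0]] [[-0.0052, -0.9801, 0.1985, 0.4396], [-1.0, 0.0061, 0.0041, -0.0002], [-0.0052, -0.1985, -0.9801, 0.9333], [0.0, 0.0, 0.0, 1.0]]
0.1 0.0188 0.09158624054544617 [[0.975, 0.224, -0.0], [0.224, -0.975, 0.001], [0.0, -0.001, -1.0]]
```

View pics/scene0.png

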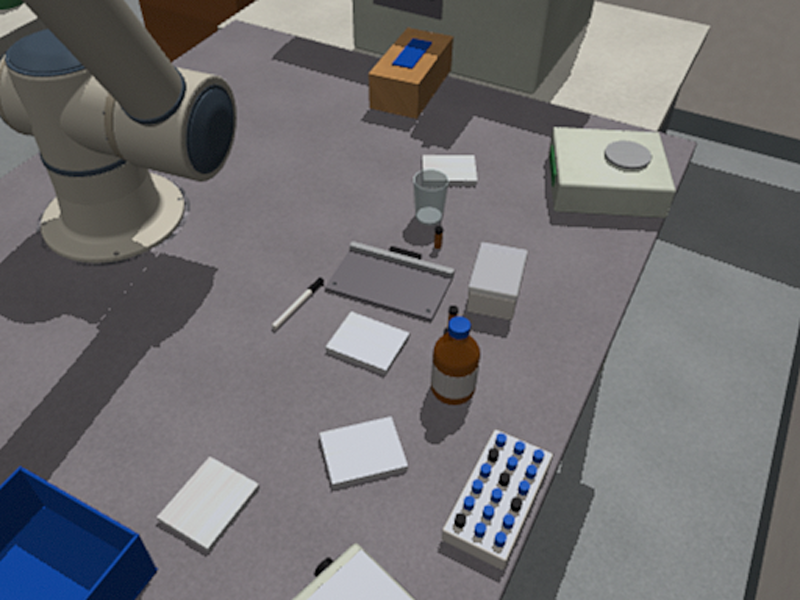

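View pics/top0.png

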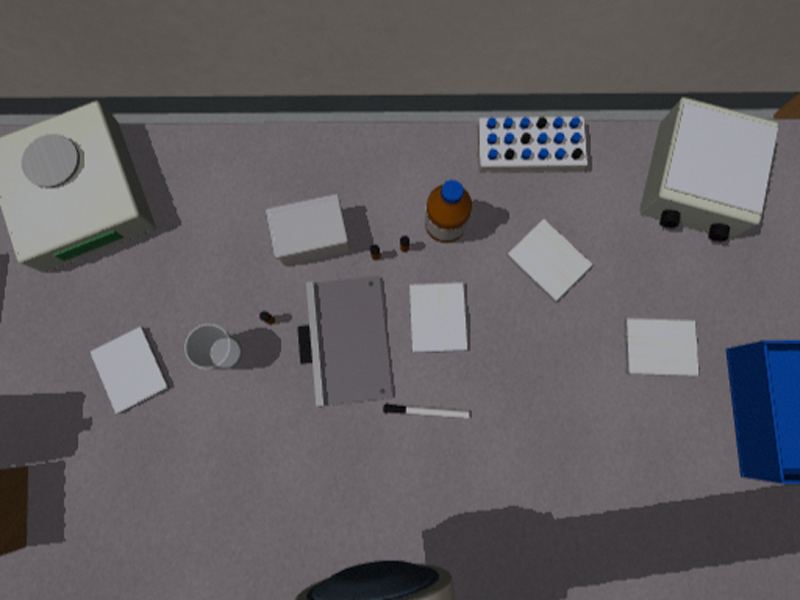

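Four white slabs could be the tray. In the top view they are A (438,317), B (550,260), C (662,347) and D (130,370). A lies right in front of the dock's front edge. I'll measure the distances and enlarge A.

```bash
cat > h.py <<'E'
import numpy as np,cv2
from rig import arm
def ray(n,uv,z,c=None):
    c=c or arm.get_calibration(n);K=c["intrinsics"];T=c["cam_to_world"]
    uv=np.atleast_2d(np.array(uv,float))
    d=np.c_[(uv[:,0]-K[0,2])/K[0,0],(uv[:,1]-K[1,2])/K[1,1],np.ones(len(uv))]@T[:3,:3].T
    o=T[:3,3]; return o+d*((z-o[2])/d[:,2])[:,None]
def proj(n,P,c=None):
    c=c or arm.get_calibration(n);K=c["intrinsics"];T=c["cam_to_world"]
    p=(np.atleast_2d(P)-T[:3,3])@T[:3,:3]; q=p@K.T; return q[:,:2]/q[:,2:]
E
python3 - <<'E'
from h import *
im=cv2.imread("raw_top.png"); g=im.min(2)
m=(g>165).astype(np.uint8)
for n in ["top","scene"]:
  im=cv2.imread(f"raw_{n}.png"); m=(im.min(2)>(150 if n=="top" else 150)).astype(np.uint8)
  for c in cv2.findContours(m,0,2)[0]:
    if 500<cv2.contourArea(c)<3500:
      r=cv2.minAreaRect(c); a=cv2.boxPoints(r)
      e=cv2.approxPolyDP(c,4,True)[:,0]
      W=ray(n,e,.012)
      ctr=W.mean(0)
      x,y=np.array(r[0]).astype(int)
      print(n,"px*1.5625",(np.array(r[0])*1.5625).round(),"ctr",ctr.round(3),"R",np.hypot(*ctr[:2]).round(3),"sides",np.linalg.norm(W-np.roll(W,-1,0),axis=1).round(3), "col",im[y,x]); print(W[:,:2].round(4).tolist())
im=cv2.imread("raw_top.png")
def crop(x0,y0,x1,y1,s): return cv2.resize(im[y0:y1,x0:x1],None,fx=s,fy=s,interpolation=cv2.INTER_CUBIC)
cv2.imwrite("pics/cropA.png",crop(180,160,320,280,5))
E
```

```text
top px*1.5625 [127. 369.] ctr [0.52  0.439 0.012] R 0.681 sides [0.083 0.106 0.083 0.104] col [171 164 162]
[[0.5855, 0.426], [0.548, 0.5005], [0.4544, 0.4517], [0.4928, 0.3786]]
top px*1.5625 [662. 346.] ctr [ 0.552 -0.413  0.012] R 0.689 sides [0.083 0.106 0.083 0.105] col [164 164 163]
[[0.596, -0.3622], [0.5133, -0.3578], [0.5078, -0.4633], [0.5903, -0.4671]]
top px*1.5625 [437. 316.] ctr [ 0.602 -0.055  0.012] R 0.604 sides [0.105 0.085 0.103 0.084] col [173 166 166]
[[0.6525, -0.0104], [0.5475, -0.0145], [0.552, -0.0994], [0.6546, -0.0946]]
top px*1.5625 [549. 258.] ctr [ 0.698 -0.241  0.012] R 0.739 sides [0.08  0.104 0.081 0.103] col [168 166 166]
[[0.7634, -0.2329], [0.707, -0.1758], [0.6327, -0.2487], [0.6901, -0.3059]]
top px*1.5625 [532. 141.] ctr [ 0.912 -0.235  0.012] R 0.942 sides [0.084 0.178 0.031 0.023 0.021 0.023 0.027 0.025 0.019 0.035 0.024 0.035
 0.053 0.022 0.047 0.031 0.028 0.021 0.05  0.017 0.019 0.025 0.023 0.051
 0.079 0.02  0.07  0.028 0.054 0.027 0.05  0.028] col [101 105 111]
[[0.949, -0.1347], [0.8648, -0.1346], [0.8663, -0.3129], [0.8779, -0.2844], [0.
[... 1906 characters left out ...]
-0.0978], [0.6556, -0.0962], [0.6539, -0.0108]]
scene px*1.5625 [498. 268.] ctr [0.726 0.206 0.012] R 0.755 sides [0.116 0.083 0.114 0.085] col [182 177 178]
[[0.6722, 0.2551], [0.6968, 0.1414], [0.778, 0.1588], [0.756, 0.2706]]
scene px*1.5625 [160. 212.] ctr [0.086 0.038 0.012] R 0.094 sides [0.124 0.092 0.028 0.044 0.077 0.073 0.072] col [140 152 158]
[[-0.0065, 0.1331], [0.0845, 0.0492], [0.0899, -0.0425], [0.1173, -0.0478], [0.1358, -0.0077], [0.1168, 0.0665], [0.0638, 0.1172]]
scene px*1.5625 [286.  24.] ctr [-0.164  0.85   0.012] R 0.866 sides [0.065 0.348 0.275 0.261 0.176] col [175 186 188]
[[-0.2936, 0.731], [-0.2636, 0.7887], [0.0849, 0.7961], [-0.0597, 1.0296], [-0.2893, 0.9064]]
```

View pics/cropA.png

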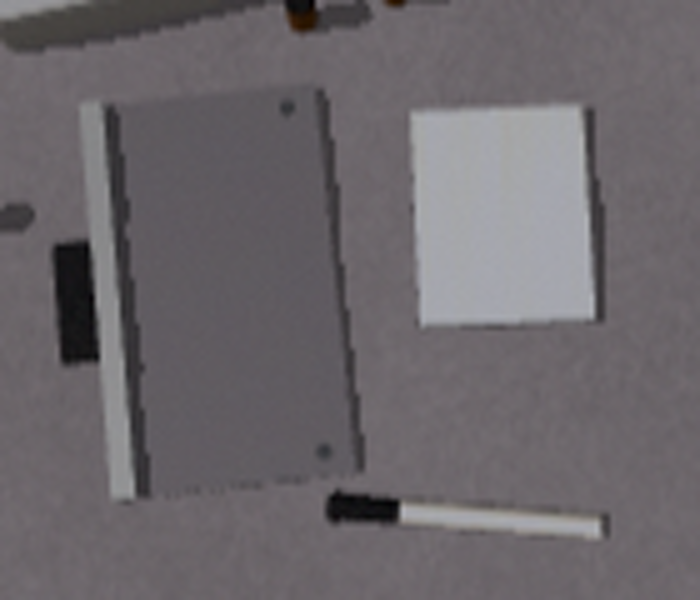

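A is nearest (0.60 m, against 0.68, 0.69 and 0.74) and measures about 86×107 mm in both views, so it is the tray. It sits in front of the dock, and the marker is close by. Next I need the dock edges, from both views.

Run:
```python
from h import *
im=cv2.imread("raw_top.png")
cv2.imwrite("pics/d_top.png",cv2.resize(im[172:266,185:265],None,fx=6.3,fy=6.3,interpolation=cv2.INTER_CUBIC))
im=cv2.imread("raw_scene.png")
cv2.imwrite("pics/d_scene.png",cv2.resize(im[140:220,195:305],None,fx=7,fy=7,interpolation=cv2.INTER_CUBIC))
g=cv2.cvtColor(cv2.imread("raw_top.png"),6)
for v in range(180,258,8): print(v,g[v,192:260].tolist())
```

```text
180 [108, 107, 109, 108, 118, 123, 122, 126, 103, 97, 91, 99, 99, 102, 100, 98, 96, 95, 95, 93, 94, 90, 91, 90, 90, 92, 90, 91, 92, 92, 91, 91, 91, 91, 92, 91, 93, 91, 89, 92, 90, 91, 91, 91, 74, 68, 73, 91, 90, 91, 91, 68, 63, 61, 103, 103, 104, 105, 107, 107, 107, 106, 106, 106, 107, 104, 106, 105]
188 [107, 106, 105, 106, 120, 134, 134, 133, 135, 71, 54, 54, 91, 92, 92, 92, 93, 93, 91, 91, 92, 92, 91, 92, 92, 91, 91, 92, 91, 90, 92, 91, 91, 91, 91, 91, 92, 90, 90, 92, 91, 91, 91, 90, 92, 90, 91, 92, 92, 92, 90, 91, 70, 61, 61, 104, 106, 108, 108, 105, 105, 106, 103, 101, 103, 105, 106, 105]
196 [104, 103, 101, 104, 102, 131, 134, 134, 134, 120, 51, 53, 53, 90, 92, 92, 91, 91, 91, 91, 92, 92, 91, 90, 91, 92, 92, 92, 92, 92, 91, 92, 91, 90, 90, 91, 92, 90, 90, 91, 91, 90, 91, 91, 91, 91, 91, 90, 92, 90, 91, 92, 91, 63, 62, 89, 104, 106, 106, 105, 103, 104, 103, 105, 105, 104, 105, 104]
204 [104, 103, 103, 103, 103, 112, 133, 136, 136, 134, 87, 56, 55, 72, 91, 93, 93, 92, 93, 92, 92, 92, 91, 90, 93, 94, 92, 92, 93, 93, 91, 91, 92, 91, 89, 92, 91, 91, 91, 91, 93, 91, 91, 92, 91, 91, 9
[... 1169 characters left out ...]
4, 94, 92, 93, 93, 93, 92, 94, 92, 91, 93, 92, 92, 78, 63, 106, 108, 106, 105, 106, 106, 109, 107, 106]
244 [101, 105, 106, 106, 104, 104, 104, 104, 103, 144, 144, 145, 144, 144, 57, 54, 55, 93, 94, 94, 94, 94, 94, 96, 94, 96, 94, 94, 94, 96, 93, 95, 93, 94, 93, 94, 94, 92, 93, 94, 93, 93, 93, 93, 94, 93, 93, 93, 95, 93, 95, 93, 94, 93, 93, 93, 91, 93, 68, 62, 107, 108, 108, 110, 107, 106, 108, 107]
252 [103, 103, 103, 104, 102, 103, 101, 103, 102, 120, 145, 146, 145, 145, 95, 55, 56, 53, 95, 93, 95, 94, 96, 95, 94, 94, 94, 94, 95, 95, 94, 93, 93, 93, 94, 94, 97, 94, 94, 95, 95, 94, 92, 94, 93, 93, 93, 94, 94, 94, 94, 93, 88, 88, 93, 93, 92, 92, 92, 69, 60, 106, 108, 108, 107, 105, 107, 109]
```

View pics/d_top.png

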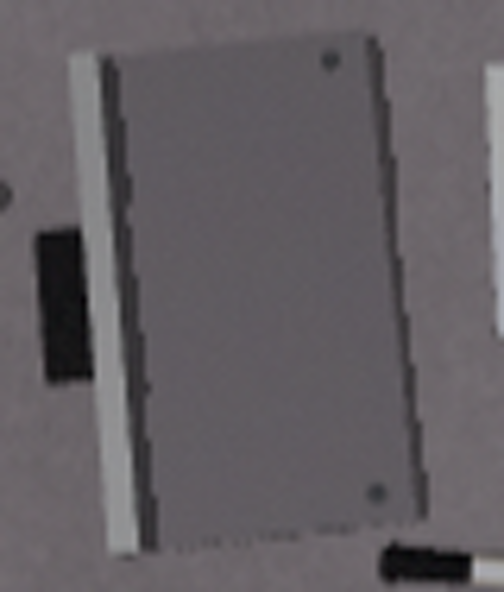

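View pics/d_scene.png

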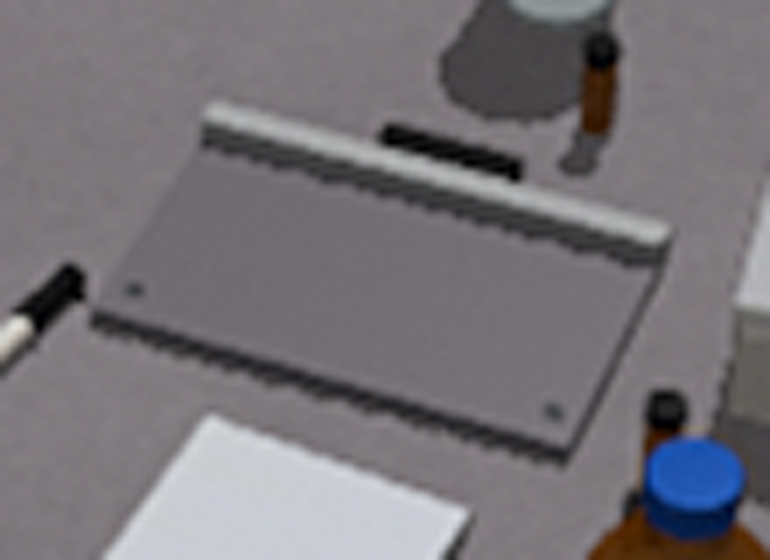

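Run:
```python
from h import *
f=lambda p,s,o:(np.array(p,float)+.5)/s-.5+np.array(o)
g=cv2.cvtColor(cv2.imread("raw_top.png"),6).astype(float)
F=[];Rl=[]
for v in range(184,254):
    r=g[v]
    i=next(i for i in range(238,262) if r[i]<77 and r[i+1]<70); t=i-1+(r[i-1]-77)/(r[i-1]-r[i]) ; F.append((t,v))
    j=next(j for j in range(196,215) if r[j]>110 and r[j+1]<=110 and r[j-1]>110 ); t=j+(r[j]-95)/(r[j]-r[j+1]); Rl.append((min(t,j+1),v))
for P,z in((F,.008),(Rl,.018)):
    W=ray("top",P,z)[:,:2]
    vx,vy,x0,y0=cv2.fitLine(W.astype(np.float32),cv2.DIST_HUBER,0,.01,.01).ravel()
    print("line dir ang",np.degrees(np.arctan2(vy,vx)),"y at x=.55,.65:",[y0+(x-x0)*vy/vx for x in(.5,.55,.6,.65)])
print("top corners",ray("top",[f(p,6.3,(185,172)) for p in[(372,37),(424,518)]],.008).round(4).tolist())
print("top rail ends",ray("top",[f(p,6.3,(185,172)) for p in[(98,53),(137,552)]],.018).round(4).tolist())
print("scene corners",ray("scene",[f(p,7,(195,140)) for p in[(92,315),(568,450)]],.008).round(4).tolist())
print("scene rail ends front top",ray("scene",[f(p,7,(195,140)) for p in[(204,122),(664,243)]],.018).round(4).tolist())
# bystander feet etc
s=1.5625
for nm,p in dict(vb1=(376,258),vb2=(405,250),cap=(384,408),tail=(471,414),reag=(443,235),tip1=(347,248),tip2=(280,263)).items():
    print(nm,ray("top",np.array(p)/s,0)[0].round(3))
```

```text
Traceback (most recent call last):
StopIteration
```

Run:
```python
from h import *
f=lambda p,s,o:(np.array(p,float)+.5)/s-.5+np.array(o)
g=cv2.cvtColor(cv2.imread("raw_top.png"),6).astype(float)
F=[];Rl=[]
for v in range(184,254):
    r=g[v]
    i=next((i for i in range(238,262) if r[i]<77),0)
    if i: F.append((i-1+(r[i-1]-77)/(r[i-1]-r[i]),v))
    j=next((j for j in range(200,215) if r[j]<60),0)
    if j: Rl.append((j-.5-(1-(r[j-1]-55)/85) if r[j-1]<120 else j-.5,v))
for P,z in((F,.008),(Rl,.018)):
    W=ray("top",P,z)[:,:2]
    vx,vy,x0,y0=cv2.fitLine(W.astype(np.float32),cv2.DIST_HUBER,0,.01,.01).ravel()
    print(len(P),"ang",np.degrees(np.arctan2(vy,vx)).round(2),"y at x=.5..65:",[round(float(y0+(x-x0)*vy/vx),4) for x in(.5,.55,.6,.65)])
print("top corners",ray("top",[f(p,6.3,(185,172)) for p in[(372,37),(424,518)]],.008).round(4).tolist())
print("top rail ends",ray("top",[f(p,6.3,(185,172)) for p in[(98,53),(137,552)]],.018).round(4).tolist())
print("scene corners",ray("scene",[f(p,7,(195,140)) for p in[(92,315),(568,450)]],.008).round(4).tolist())
print("scene rail ends front top",ray("scene",[f(p,7,(195,140)) for p in[(204,122),(664,243)]],.018).round(4).tolist())
s=1.5625
for nm,p in dict(vb1=(376,258),vb2=(405,250),cap=(384,408),tail=(471,414),reag=(443,235),tip1=(347,248),tip2=(280,263)).items():
    print(nm,ray("top",np.array(p)/s,0)[0].round(3))
```

```text
70 ang 6.13 y at x=.5..65: [0.0214, 0.0268, 0.0321, 0.0375]
70 ang 6.15 y at x=.5..65: [0.1299, 0.1353, 0.1407, 0.1461]
top corners [[0.6683, 0.0367, 0.008], [0.4744, 0.016, 0.008]]
top rail ends [[0.6599, 0.1468, 0.018], [0.4617, 0.1267, 0.018]]
scene corners [[0.4757, 0.016, 0.008], [0.672, 0.0395, 0.008]]
scene rail ends front top [[0.4635, 0.1255, 0.018], [0.6606, 0.1497, 0.018]]
vb1 [0.703 0.045 0.   ]
vb2 [ 0.717 -0.004  0.   ]
cap [0.457 0.031 0.   ]
tail [ 0.447 -0.106  0.   ]
reag [ 0.743 -0.068  0.   ]
tip1 [0.721 0.094 0.   ]
tip2 [0.696 0.205 0.   ]
```

```bash
cat >> h.py <<'E'
a=np.radians(6.14)
d=np.array([-np.sin(a),np.cos(a),0]); l=np.array([-np.cos(a),-np.sin(a),0]); Z=np.array([0,0,1.])
FM=np.array([.573,.0289,0])            # front edge middle
Rt=np.c_[d,-l,-Z]
def W(x,y,z): return FM+d*(x+.06)+l*y+Z*z   # dock frame -> world
def D(p): p=np.asarray(p)-FM; return np.array([p@d-.06,p@l,p[2]])
HX=.016                                # tcp to finger front face
YC=-.0195
def tip(x,z,y=YC): return W(x-HX,y,z)  # finger front-bottom edge at dock x,z
E
python3 - <<'E'
from h import *
print("tray in dock",D([.601,-.0545,0]).round(4))
s=1.5625
print("reagent foot",ray("scene",np.array((454,388))/s,0)[0].round(3), "reag cap",ray("scene",np.array((459,325))/s,.15)[0].round(3),ray("top",np.array((452,191))/s,.15)[0].round(3))
print("tipbox", ray("scene",np.array((496,258))/s,.064)[0].round(3))
for x,z in[(-.20,.2),(-.20,.012),(-.148,.007),(-.06,.1),(-.03,.12),(-.1,.02)]:
    p=tip(x,z); q=arm.solve_ik(p,Rt); print(p.round(3),None if q is None else np.round(q,1))
E
```

```text
tray in dock [-0.1459 -0.0189  0.    ]
reagent foot [ 0.766 -0.07   0.   ] reag cap [ 0.764 -0.073  0.15 ] [ 0.76  -0.071  0.15 ]
tipbox [0.73  0.173 0.064]
[ 0.609 -0.124  0.2  ] [-17.   28.7  78.6  -0.   72.6 -23.2]
[ 0.609 -0.124  0.012] [-17.   41.9  87.8  -0.   50.3 -23.2]
[ 0.604 -0.072  0.007] [-12.5  41.6  90.1  -0.   48.4 -18.6]
[0.594 0.015 0.1  ] [ -4.3  33.2  88.6  -0.   58.1 -10.4]
[0.591 0.045 0.12 ] [-1.4 31.7 87.9 -0.  60.5 -7.6]
[ 0.598 -0.025  0.02 ] [ -8.1  40.   91.1  -0.   49.  -14.2]
```

Run:
```python
from h import *
arm.grip(.042)
arm.move_to(tip(-.213,.12),Rt)
arm.move_l(tip(-.213,.0065),feed=.15); f0=arm.current_force()
print(arm.current_t(),arm.current_width(),f0.round(2),arm.current_ee_pos().round(4))
arm.move_l(tip(-.158,.0065),feed=.06)
print(arm.current_t(),(arm.current_force()).round(2))
im=arm.snapshot("top"); cv2.imwrite("pics/t1.png",cv2.resize(im[150:300,170:330,::-1],None,fx=4,fy=4,interpolation=cv2.INTER_CUBIC))
im=arm.snapshot("scene"); cv2.imwrite("pics/s1.png",cv2.resize(im[130:280,170:350,::-1],None,fx=4,fy=4,interpolation=cv2.INTER_CUBIC))
```

```text
4.275 0.04223807265904764 [-0.35  0.95  0.15] [ 0.611  -0.1373  0.0073]
5.3417 [-0.48 -0.57 -0.08]
```

View pics/t1.png

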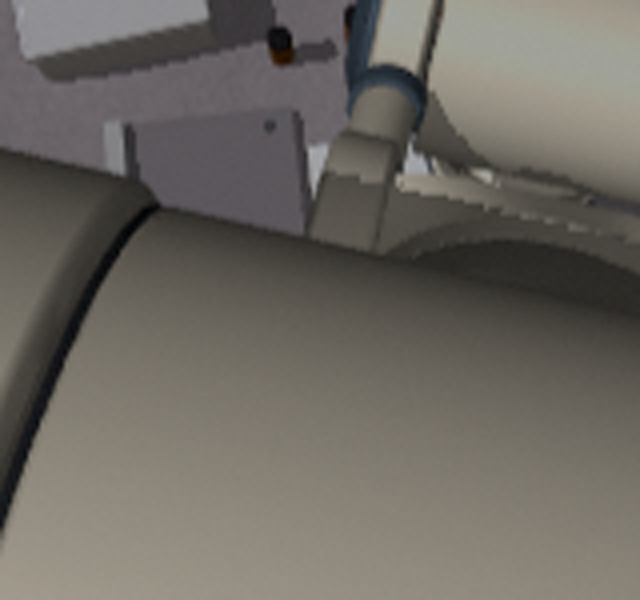

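View pics/s1.png

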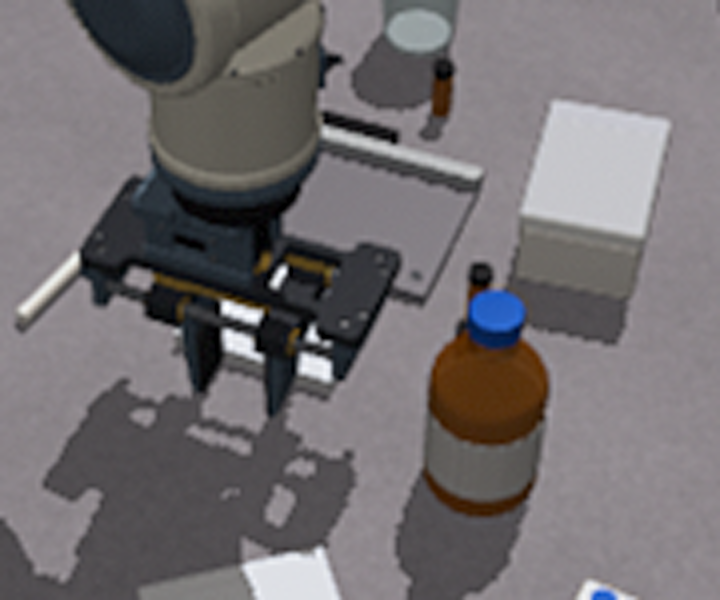

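The scene view shows the fingers at (200,385) and (275,410) behind the tray. The tray is moving towards the dock, and the gripper body is clear of the bottle. Next I'll press in small steps until the dock pushes back.

Run:
```python
from h import *
x=-.158
while x<-.136:
    x+=.001; arm.move_l(tip(x,.0065),feed=.03); f=arm.current_force()
    if x>-.152: print(round(x,4),D(arm.current_ee_pos()).round(4),"fd %.1f fl %.1f fz %.1f"%(f@d,f@l,f[2]))
    if -f@d>8: break
print(arm.current_t())
```

```text
-0.151 [-0.1669 -0.0195  0.0065] fd -0.6 fl -0.4 fz -0.7
-0.15 [-0.1659 -0.0195  0.0065] fd 0.9 fl 0.5 fz 0.9
-0.149 [-0.1657 -0.0196  0.0066] fd -8.4 fl 1.6 fz 0.4
7.6917
```

```bash
cat > arc.py <<'E'
from h import *
import sys,json
XE,ZE=-.0615,.008
def pt(th):   # finger front-bottom edge in dock x,z for tray angle th (rad)
    c,s=np.cos(th),np.sin(th)
    if th<=np.pi/2: return np.array([-.088*c-.002*s,.088*s-.002*c])
    return np.array([-.088*c-.008*s+.006,.088*s-.008*c])
def run(t0,t1,dl,step=2,Ft=8.):
    for t in np.arange(t0,t1+.01,step):
        p=pt(np.radians(t)); r=p/np.linalg.norm(p)
        q=p-dl*r
        arm.move_l(tip(XE+q[0],ZE+q[1]),feed=.05)
        f=arm.current_force(); fx,fz=f@d,f[2]; Fr=fx*r[0]+fz*r[1]; T=np.array([-r[0]*0+r[1],-r[0]]) # tangent fwd/up
        Ftan=fx*T[0]+fz*T[1]
        e=D(arm.current_ee_pos())
        print("th %.0f dl %.2fmm Fr %.1f Ft %.1f fl %.1f ee %s t %.1f"%(t,dl*1e3,Fr,Ftan,f@l,e.round(4),arm.current_t()))
        dl+=np.clip(.00006*(Ft-Fr),-.0006,.0006)
        if Fr<1.5 or Fr>25: print("stop"); break
    json.dump([float(t),float(dl)],open("st.json","w"))
E
python3 - <<'E'
from arc import *
run(1,24,.0005,1.5)
im=arm.snapshot("scene"); cv2.imwrite("pics/s2.png",cv2.resize(im[130:280,170:350,::-1],None,fx=4,fy=4,interpolation=cv2.INTER_CUBIC))
E
```

```text
th 1 dl 0.50mm Fr 6.9 Ft -0.1 fl 1.9 ee [-0.1657 -0.0195  0.0076] t 7.9
th 2 dl 0.56mm Fr 6.4 Ft -0.8 fl 0.9 ee [-0.1656 -0.0196  0.01  ] t 8.2
th 4 dl 0.66mm Fr 6.2 Ft -1.0 fl 1.0 ee [-0.1654 -0.0196  0.0123] t 8.4
th 6 dl 0.77mm Fr 5.6 Ft -0.1 fl 0.6 ee [-0.1652 -0.0196  0.0146] t 8.7
th 7 dl 0.92mm Fr 7.2 Ft -0.4 fl 0.8 ee [-0.1649 -0.0196  0.0169] t 8.9
th 8 dl 0.96mm Fr 7.3 Ft -0.6 fl 1.2 ee [-0.1646 -0.0196  0.0191] t 9.2
th 10 dl 1.01mm Fr 6.5 Ft -0.4 fl 0.4 ee [-0.1642 -0.0196  0.0214] t 9.4
th 12 dl 1.09mm Fr 7.2 Ft -0.4 fl 0.2 ee [-0.1638 -0.0196  0.0236] t 9.7
th 13 dl 1.14mm Fr 7.0 Ft -0.9 fl 1.1 ee [-0.1633 -0.0196  0.0259] t 9.9
th 14 dl 1.20mm Fr 6.4 Ft 0.3 fl 1.2 ee [-0.1628 -0.0197  0.0281] t 10.2
th 16 dl 1.30mm Fr 7.6 Ft -0.6 fl 0.9 ee [-0.1621 -0.0197  0.0303] t 10.4
th 18 dl 1.33mm Fr 7.0 Ft 0.2 fl 0.9 ee [-0.1615 -0.0197  0.0325] t 10.7
th 19 dl 1.38mm Fr 7.2 Ft -0.7 fl 1.4 ee [-0.1608 -0.0197  0.0346] t 10.9
th 20 dl 1.43mm Fr 8.0 Ft -0.9 fl 1.5 ee [-0.1601 -0.0197  0.0368] t 11.2
th 22 dl 1.43mm Fr 7.6 Ft -0.1 fl 1.4 ee [-0.1593 -0.0197  0.0389] t 11.4
th 24 dl 1.46mm Fr 7.4 Ft -0.5 fl 1.6 ee [-0.1584 -0.0197  0.041 ] t 11.7
```

View pics/s2.png

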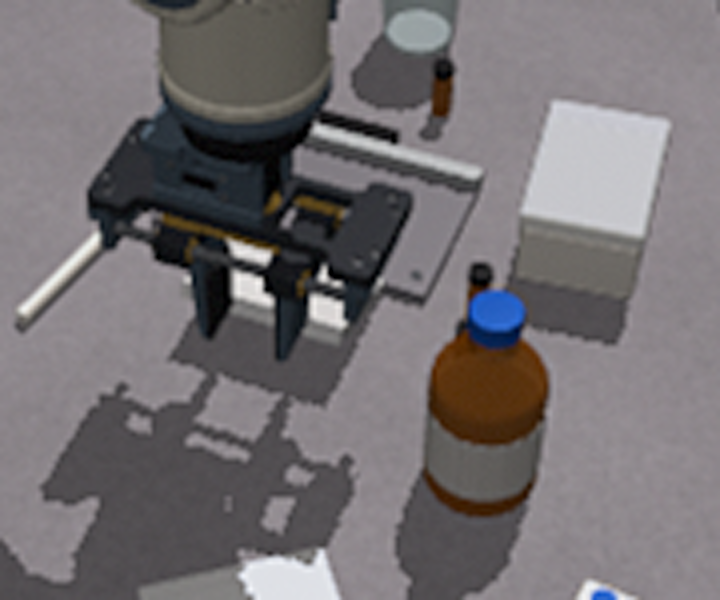

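The tray's rear side is rising with the fingertips, and its shadow shows at (240,360). The force is steady at about 7 N, so I'm continuing the arc.

Run:
```python
from arc import *
t,dl=json.load(open("st.json")); run(t+2,62,dl,2)
im=arm.snapshot("scene"); cv2.imwrite("pics/s3.png",cv2.resize(im[130:280,170:350,::-1],None,fx=4,fy=4,interpolation=cv2.INTER_CUBIC))
```

```text
th 26 dl 1.49mm Fr 8.0 Ft -0.5 fl 2.1 ee [-0.1572 -0.0197  0.0439] t 12.0
th 28 dl 1.49mm Fr 7.2 Ft -0.4 fl 1.3 ee [-0.1559 -0.0197  0.0466] t 12.2
th 30 dl 1.53mm Fr 7.0 Ft -1.7 fl 1.6 ee [-0.1545 -0.0198  0.0493] t 12.5
th 32 dl 1.59mm Fr 7.7 Ft -0.2 fl 1.0 ee [-0.1529 -0.0197  0.0519] t 12.7
th 34 dl 1.61mm Fr 8.1 Ft 0.0 fl 1.2 ee [-0.1513 -0.0198  0.0545] t 13.0
th 36 dl 1.60mm Fr 7.0 Ft -0.7 fl 1.6 ee [-0.1497 -0.0198  0.057 ] t 13.2
th 38 dl 1.67mm Fr 7.9 Ft -1.4 fl 1.6 ee [-0.1479 -0.0198  0.0595] t 13.5
th 40 dl 1.67mm Fr 8.5 Ft -0.6 fl 1.0 ee [-0.146  -0.0198  0.0619] t 13.7
th 42 dl 1.64mm Fr 7.9 Ft -0.7 fl 1.5 ee [-0.1441 -0.0198  0.0642] t 14.0
th 44 dl 1.65mm Fr 8.1 Ft -0.7 fl 1.6 ee [-0.1421 -0.0198  0.0665] t 14.2
th 46 dl 1.65mm Fr 7.4 Ft -1.3 fl 1.5 ee [-0.14   -0.0198  0.0687] t 14.5
th 48 dl 1.69mm Fr 7.6 Ft 0.0 fl 0.4 ee [-0.1379 -0.0198  0.0708] t 14.7
th 50 dl 1.71mm Fr 7.9 Ft -0.2 fl 2.2 ee [-0.1356 -0.0198  0.0729] t 15.0
th 52 dl 1.72mm Fr 8.7 Ft -0.8 fl 1.2 ee [-0.1333 -0.0198  0.0749] t 15.2
th 54 dl 1.68mm Fr 8.3 Ft -1.0 fl 1.5 ee [-0.131  -0.0198  0.0768] t 15.5
th 56 dl 1.66mm Fr 7.8 Ft -0.6 fl 1.3 ee [-0.1286 -0.0198  0.0786] t 15.7
th 58 dl 1.67mm Fr 8.4 Ft -1.3 fl 2.0 ee [-0.1261 -0.0198  0.0804] t 16.0
th 60 dl 1.65mm Fr 8.8 Ft -0.7 fl 2.2 ee [-0.1235 -0.0198  0.082 ] t 16.2
th 62 dl 1.60mm Fr 8.3 Ft -0.2 fl 1.9 ee [-0.1209 -0.0198  0.0836] t 16.5
```

View pics/s3.png

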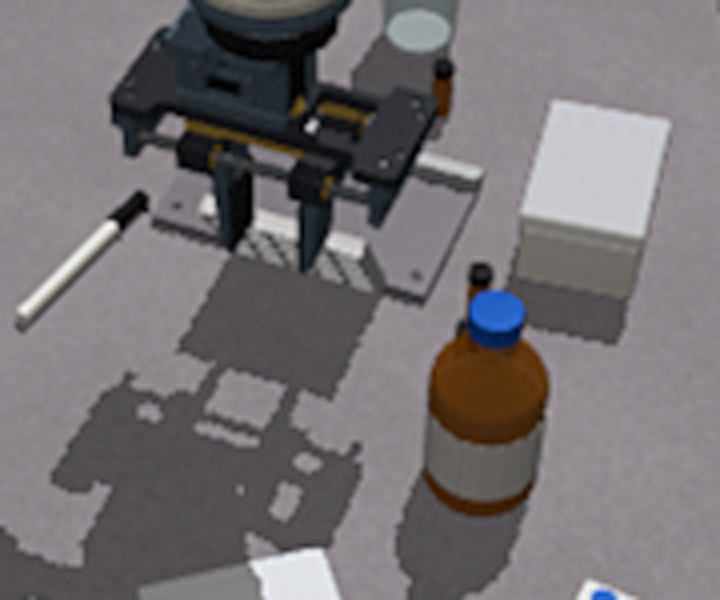

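The tray is up at about 62°, with its pockets visible at (310,260) and its lower side at the dock edge. Continuing past upright.

Run:
```python
from arc import *
t,dl=json.load(open("st.json")); run(t+2,102,dl,2,7.)
im=arm.snapshot("scene"); cv2.imwrite("pics/s4.png",cv2.resize(im[130:280,170:350,::-1],None,fx=4,fy=4,interpolation=cv2.INTER_CUBIC))
```

```text
th 64 dl 1.59mm Fr 9.1 Ft 0.4 fl 1.6 ee [-0.1182 -0.0198  0.0851] t 16.8
th 66 dl 1.46mm Fr 8.6 Ft 0.2 fl 2.3 ee [-0.1155 -0.0198  0.0865] t 17.0
th 68 dl 1.36mm Fr 9.1 Ft 0.7 fl 1.7 ee [-0.1128 -0.0197  0.0879] t 17.3
th 70 dl 1.24mm Fr 8.6 Ft -0.1 fl 1.4 ee [-0.11   -0.0197  0.0891] t 17.5
th 72 dl 1.14mm Fr 7.6 Ft -0.9 fl 1.5 ee [-0.1071 -0.0197  0.0903] t 17.8
th 74 dl 1.11mm Fr 7.7 Ft -0.1 fl 2.1 ee [-0.1042 -0.0197  0.0913] t 18.0
th 76 dl 1.07mm Fr 7.0 Ft -0.3 fl 1.4 ee [-0.1013 -0.0197  0.0922] t 18.3
th 78 dl 1.07mm Fr 7.3 Ft -0.0 fl 1.1 ee [-0.0984 -0.0197  0.093 ] t 18.5
th 80 dl 1.05mm Fr 9.5 Ft 0.5 fl 2.6 ee [-0.0954 -0.0197  0.0938] t 18.8
th 82 dl 0.90mm Fr 8.3 Ft -0.9 fl 1.6 ee [-0.0924 -0.0197  0.0944] t 19.0
th 84 dl 0.82mm Fr 9.0 Ft -0.7 fl 2.7 ee [-0.0893 -0.0196  0.0949] t 19.3
th 86 dl 0.70mm Fr 8.1 Ft -0.5 fl 1.5 ee [-0.0863 -0.0196  0.0954] t 19.5
th 88 dl 0.63mm Fr 8.2 Ft 0.3 fl 2.0 ee [-0.0832 -0.0196  0.0957] t 19.8
th 90 dl 0.56mm Fr 10.4 Ft -1.0 fl 2.6 ee [-0.0802 -0.0196  0.096 ] t 20.0
th 92 dl 0.36mm Fr 8.2 Ft -0.0 fl 2.0 ee [-0.0771 -0.0196  0.0963] t 20.3
th 94 dl 0.28mm Fr 7.2 Ft -0.5 fl 1.6 ee [-0.074  -0.0196  0.0965] t 20.5
th 96 dl 0.27mm Fr 7.5 Ft -0.2 fl 1.1 ee [-0.0709 -0.0196  0.0966] t 20.8
th 98 dl 0.24mm Fr 8.1 Ft -1.3 fl 1.8 ee [-0.0678 -0.0196  0.0966] t 21.0
th 100 dl 0.17mm Fr 9.2 Ft -1.0 fl 1.4 ee [-0.0647 -0.0197  0.0965] t 21.3
th 102 dl 0.04mm Fr 8.8 Ft 0.0 fl 1.0 ee [-0.0615 -0.0197  0.0963] t 21.5
```

View pics/s4.png

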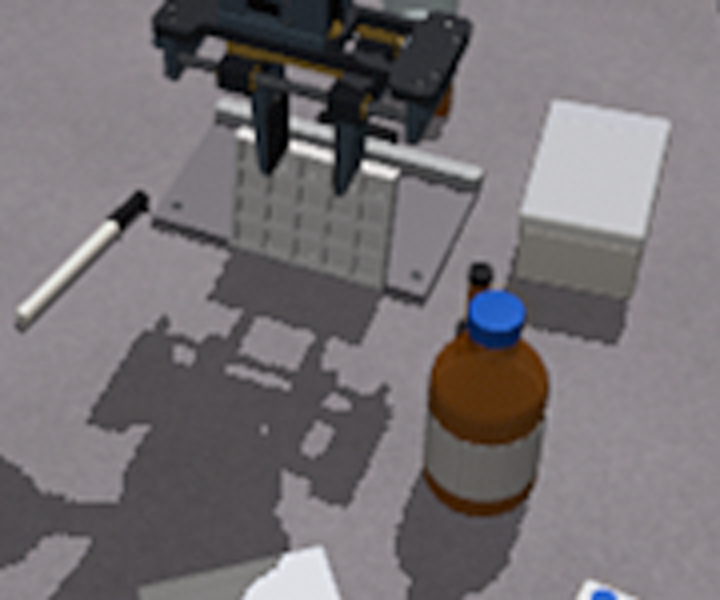

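The tray stands just past upright, with its lower edge along the dock edge at (240,245) to (385,285). I'll go a little further, then withdraw the fingers outwards.

Run:
```python
from arc import *
t,dl=json.load(open("st.json")); run(t+2,112,dl,2,6.)
p=D(arm.current_ee_pos())
arm.move_l(W(p[0]+.004,p[1],p[2]+.03),feed=.15)
arm.move_l(W(-.14,p[1],.16),feed=.2)
arm.sleep(.3)
im=arm.snapshot("scene"); cv2.imwrite("pics/s5.png",cv2.resize(im[130:280,170:350,::-1],None,fx=4,fy=4,interpolation=cv2.INTER_CUBIC)); print(arm.current_t())
```

```text
th 104 dl -0.07mm Fr 7.8 Ft 0.7 fl 0.8 ee [-0.0585 -0.0197  0.096 ] t 21.8
th 106 dl -0.18mm Fr 7.8 Ft 0.1 fl 1.0 ee [-0.0554 -0.0197  0.0956] t 22.1
th 108 dl -0.29mm Fr 8.8 Ft -0.8 fl 0.5 ee [-0.0522 -0.0197  0.0951] t 22.3
th 110 dl -0.46mm Fr 7.1 Ft -0.7 fl 0.7 ee [-0.0491 -0.0197  0.0945] t 22.6
th 112 dl -0.52mm Fr 7.6 Ft -0.2 fl 1.7 ee [-0.0461 -0.0197  0.0938] t 22.8
24.225
```

View pics/s5.png

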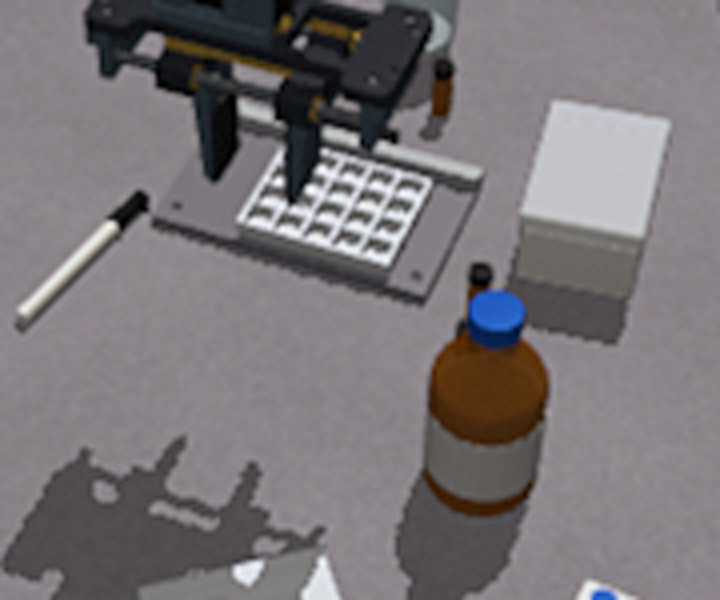

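The tray has fallen onto the plate with its pockets up and lies nearly parallel to the rail, with its near side from (240,225) to (385,265). Next I'll push it to the rail.

Run:
```python
from h import *
arm.move_l(tip(-.095,.06),feed=.2)
arm.move_l(tip(-.095,.0125),feed=.12)
arm.move_l(tip(-.052,.0125),feed=.05)
x=-.052
while x<-.034:
    x+=.001; arm.move_l(tip(x,.0125),feed=.03); f=arm.current_force()
    print(round(x,4),D(arm.current_ee_pos()).round(4),"fd %.1f fl %.1f fz %.1f"%(f@d,f@l,f[2]))
    if -f@d>7: break
arm.sleep(.2)
arm.move_l(tip(x-.03,.0125),feed=.08)
arm.move_l(tip(x-.05,.12),feed=.2)
arm.move_to(tip(-.30,.22),Rt)
arm.move_joints([-75]+list(arm.current_joint_positions()[1:]))
arm.sleep(.2)
for n in["top","scene"]:
    im=arm.snapshot(n); cv2.imwrite(f"end_{n}.png",im[:,:,::-1]); cv2.imwrite(f"pics/end_{n}.png",cv2.resize(im[130:280,170:350,::-1],None,fx=4,fy=4,interpolation=cv2.INTER_CUBIC))
print(arm.current_t())
```

```text
-0.051 [-0.0672 -0.0195  0.0125] fd -1.6 fl -0.1 fz -0.3
-0.05 [-0.066  -0.0195  0.0125] fd 0.3 fl 0.8 fz -0.2
-0.049 [-0.0649 -0.0195  0.0125] fd 0.4 fl 0.2 fz 0.5
-0.048 [-0.0639 -0.0195  0.0125] fd 0.4 fl -0.5 fz 0.9
-0.047 [-0.0629 -0.0195  0.0125] fd 0.3 fl 0.5 fz -0.0
-0.046 [-0.0619 -0.0195  0.0125] fd 0.6 fl -0.5 fz 0.3
-0.045 [-0.0609 -0.0195  0.0125] fd 0.5 fl 0.4 fz 0.4
-0.044 [-0.0599 -0.0195  0.0125] fd 0.0 fl -0.3 fz -0.7
-0.043 [-0.0589 -0.0195  0.0125] fd -0.0 fl 0.1 fz 0.3
-0.042 [-0.058  -0.0195  0.0125] fd -0.5 fl -0.2 fz -0.3
-0.041 [-0.0577 -0.0195  0.0125] fd -8.3 fl 1.0 fz 0.0
33.8417
```

View pics/end_top.png

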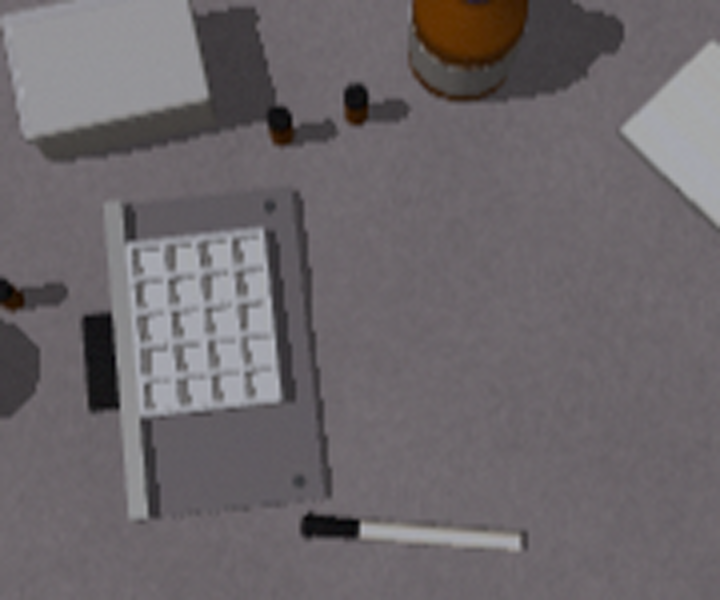

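View pics/end_scene.png

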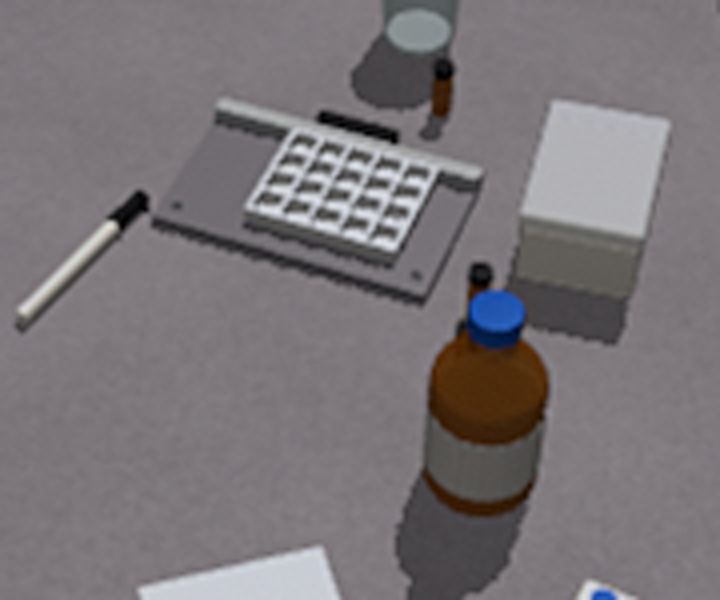

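Both views show the tray against the rail, running from (127,243) to (143,415) in the top crop, with its pockets up. The bystanders look unmoved. One numeric check before I hand in.

Run:
```python
from h import *
f=lambda p:(np.array(p,float)+.5)/4-.5+np.array((170,130))
for n,P in(("top",[(127,243),(264,228),(281,402),(143,415)]),("scene",[(299,128),(442,168),(397,250),(248,210)])):
    w=np.array([D(p) for p in ray(n,f(P),.02)]); print(n,w.round(4).tolist(),"ctr",w.mean(0).round(4))
    g0,g1=[cv2.imread(s).astype(int) for s in(f"raw_{n}.png",f"end_{n}.png")]
    m=(abs(g0-g1).max(2)>35).astype(np.uint8)
    print([cv2.boundingRect(c) for c in cv2.findContours(m,0,2)[0] if cv2.contourArea(c)>12])
    if n=="top":
        v=[D(p) for p in ray(n,f([(127,243),(143,415)]),.02)]; e=v[1]-v[0]; print("yaw",np.arctan2(e[0],e[1]))
```

```text
top [[0.0467, -0.0714, 0.02], [-0.0401, -0.0712, 0.02], [-0.0394, 0.0392, 0.02], [0.0459, 0.0376, 0.02]] ctr [ 0.0033 -0.0164  0.02  ]
[(182, 363, 41, 21), (234, 359, 47, 25), (353, 341, 159, 43), (256, 340, 16, 20), (339, 326, 14, 5), (497, 305, 15, 5), (354, 303, 142, 29), (501, 296, 11, 4), (237, 188, 7, 42), (201, 187, 39, 48), (262, 181, 39, 44)]
yaw -0.007735148466373054
scene [[0.0499, 0.035, 0.02], [0.0491, -0.0731, 0.02], [-0.0373, -0.0715, 0.02], [-0.0399, 0.0359, 0.02]] ctr [ 0.0054 -0.0184  0.02  ]
[(0, 349, 11, 17), (0, 298, 16, 15), (31, 222, 67, 90), (100, 213, 10, 9), (208, 199, 54, 43), (0, 199, 70, 101), (231, 162, 49, 35), (97, 156, 45, 16), (85, 151, 16, 7), (0, 76, 22, 13), (81, 61, 24, 20), (47, 48, 13, 16), (61, 43, 19, 28), (32, 16, 28, 24), (77, 0, 76, 116), (14, 0, 19, 11)]
```

The tray's centre is at dock x ≈ +3 to +5 mm and y ≈ −17 mm, with a yaw error of about 0.01 rad. The only image changes are at the tray's old and new places and at the arm and its shadow.

Run:
```python
from rig import arm
arm.sign_off(); print(arm.current_t())
```

```text
the job is handed in; nothing more can be done
the job is handed in; nothing more can be done
```

I pushed the nearest tray against the dock's front edge with both fingertips and swung it up and over that edge at about 8 N. Just past upright I drew the fingers away outwards. It fell onto the plate pockets up, and I pushed it along until the rail pushed back with about 8 N, then handed the job in at about 34 s.

My last checks:
- **Position:** the tray's centre is at dock x ≈ +3.3 mm in the top view and +5.4 mm in the scene view, with y about −16 to −18 mm. The two views differ by about 2 mm, which is within the calibration error, and both are inside the limits.
- **Alignment:** its yaw error to the rail is about 0.01 rad.
- **Surroundings:** comparing pictures from before and after showed no bystander moved. The arm was clear of everything, and no check failed.

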